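Third hand at the casting-frame jig

TASK

Free the jig's press slide by flipping its cam lever all the way over outward, then push the slide forward by its knob so that the sprung pad gently brings the loose frame board square and flat against the fence. Keep pressing with a steady force of about 12 N (the ring on the plunger just reaching the slide's block) and finish while still holding it like that, with the robot on the slide and not touching the board, so that a colleague can drive the screws. Leave the pot, the screwdriver and the screw tray alone.

Things in the scene. Friction and masses are not known exactly. Their poses are not given: they have to be found in the camera images.
- jig: Fixed jig, a wooden bed 310 x 280 x 16 mm on the bench. Origin on its underside, on the slide's centre line (bed spans x -145..165, y -140..140 mm). x is the direction in which the slide is pushed, to the fence; y left, z up. Guide rails along x at y = +-37 mm, top 30 mm above the bench. 'Jig x, y' elsewhere are in this frame.
- slide: Press slide: aluminium block 58 x 56 mm, top 47 mm above the bench, with knob and sprung pad. Travels 0..125 mm along jig x, 1 N friction, springs back if let go. Axes as the jig's; its x in the jig frame is its travel, at the start 0..4 mm. At travel 0 the block spans jig x -108..-50, pad face at 0. A locked lever stops it at 5 mm.
- knob (a point): Centre of the round upright black knob on the slide, 85 mm above the bench. Diameter 28 mm, from 60 to 100 mm above the bench, on a 14 mm stem. Its axis is at jig x = -88 mm at travel 0, so 88 mm behind the face of the relaxed pad. Grip it from above or push it from behind.
- pad (a joint): How far the sprung pad is pressed back towards the block, m: 0 relaxed, 0.037 solid. Spring 600 N/m, no preload: 0.020 is 12 N. Pad: dark plate 90 mm wide, 12 mm thick, 33 to 61 mm above the bench, on a steel plunger. The ring on the plunger stands 20 mm in front of the block when relaxed and reaches its front face at 0.020.
- lever (a joint): Cam lever angle, rad: 0 to 0.05 locked, as at the start (leaning 0.4 inward, over the slide); 1.3 fully over (leaning 0.9 outward, to jig +y), free. Axis parallel to jig x at jig y = 70 mm, 36 mm above the bench. Friction 0.15 N m: it stays where left.
- lever_tip (a point): Free end of the cam lever, on its centre line, 90 mm from the lever's axis, at jig x = -20 mm. The lever is a round bar, its outer half a black grip of diameter 16 mm. Locked, the tip is at jig y = 35 mm, 119 mm above the bench; it swings in the jig's y-z plane.
- board: Loose wooden end board of a casting frame, standing on edge on the bed between pad and fence, 18 mm thick (its x), 160 mm long (its y), 70 mm high, about 0.14 kg, smooth and waxed. Origin: centre of its underside. It starts 15 to 30 mm short of the fence, up to 15 mm off the centre line and a little crooked (up to 0.12 rad).
- fence: Wooden fence screwed on the bed, fixed, 20 mm thick, 200 mm long (y), 60 mm high on the 16 mm bed, with two steel drill bushes at its back. Origin: on its working face (the face towards the board), middle, at the bed's surface. Axes as the jig's. Its face is at jig x = 75 to 100 mm, other each time.
- pot: Bystander: open terracotta pot, 104 mm wide at the rim, 100 mm high, to the right of the jig. Leave alone. Origin: centre of its underside.
- screwdriver: Bystander: screwdriver lying to the left of the jig. Leave alone.
- screwtray: Bystander: grey tray of screws, 90 x 70 x 30 mm, to the left of the jig. Leave alone. Origin: centre of its underside.
Mind the look-alikes: they are no part of the job. Of the things like the board, leave any that is turquoise; of the rest the larger one is meant.

How it is judged:
By the outcome, as a careful person would: the job done as asked, in the order asked, and still so for the second after the job is handed in, while the arm keeps its last pose, push and grip.
It also fails if it takes over 48 s, if anything falls off the work surface, if the arm or the gripper's body presses on something with over 40 N, if the wrist force passes 120 N, or if a joint passes its speed limit or range.

ROBOT

A 7-joint arm with a two-finger parallel gripper is mounted at the origin on the work surface. World frame = base frame: x ahead of the robot, y to its left, z up, the work surface at z = 0. Lengths are in mm, angles in rad, forces in N, time in s.
With the tool pointing down it reaches from about 400 to 875 mm from the base axis. Payload 4.4 kg.
Tool frame: the origin (TCP) lies midway between the tips of the shut fingers; the grasp point (between the pads) lies 19 mm behind it; z points along the fingers, y is the direction in which the jaws open and shut (so a half turn about z gives the same grasp; the last joint's range is limited). The gripper opens to 85 mm and grips with 20 to 120 N. Pads are 22 mm wide; open, the fingers measure 114 mm over their backs; the gripper's body (76 mm by 85 mm) begins 54 mm behind the grasp point. The pads swing forward as they close: fully open they stand 13 mm farther back than shut.
Start: joints at [1.089, 0.628, 0.038, 1.517, -0.027, 0.996, -0.02], TCP at [262.577, -594.618, 231.313] pointing down, gripper open.
Joint ranges: [-3.06, 3.06], [-0.37, 2.12], [-1.25, 1.32], [0.18, 2.47], [-1.1, 4.24], [0.23, 1.98], [-2.94, 2.94]. Speed limits (rad/s): [2.57, 2.57, 3.14, 3.14, 3.14, 3.14, 3.14].

INTERFACE

Orientations are given as [roll, pitch, yaw] about the fixed x, y, z axes, in that order (R = Rz(yaw) Ry(pitch) Rx(roll)).
In Python, from cell import ctrl, vision gives the robot as it stands.
- The arm moves only by the tool play_rows, never from a script. Its arguments are lists of equal length, an entry for each row: "slide": the shift along the tool's x, y, z in mm, a list of three; "turn": the turn about the tool's z in rad; "fingers": the opening, from 0 (shut) to 1 (fully open). A call has 1 to 5 rows; each row is the pose to reach, as a shift and turn from the pose measured when the call began, along the tool's axes at that moment; what a row does not reach only later rows make up. A row lasts 1/8 s, in which the tool goes at most 62.5 mm and 10.7 degrees, less where a joint would pass 70% of its speed; a pose out of reach is approached as far as the arm can. A call with a gripper value outside its range is refused whole. The fingers move at their own pace and stop on an object; the grip force is fixed at half the most. Time passes only in rows, so rows that repeat a pose let the fingers close. It gives the time, the measured TCP pose, the force and the opening at its end, in the units of the state.
- ctrl.read_state(): the state, without advancing time (a new reading comes with each control period).
- vision.get_image(name): name is "side" or "top"; returns (picture, depth): 480x640x3 uint8, blue, green, red; 480x640 float32, mm along the optical axis (not along the pixel's ray), 0 where there is no reading.
- vision.camera_params(name): a dict with "fx", "fy", "cx", "cy" (pixels), "dist_coeffs" ([k1, k2, p1, p2, k3] as OpenCV has them; the pictures are not rectified), "position" and "rotation" of the camera in the world. Camera axes: x right, y up, looking along -z (the intrinsics and any distortion apply to the point x, -y, -z); pixel columns grow to the right and rows downward; lengths in mm; the calibration is good to about 2 mm. A picture is of the moment at which its call begins. camera_params takes no time and is no camera call.
- ctrl.finish_job(): hands the job in, once; it reports no verdict.
The state is a dict: "clock": time; "qpos": joint angles; "qd": joint speeds; "tau": joint torques, N m; "eef_pos": TCP position; "tool_rot": TCP orientation; "force": force on the tool from outside, world axes, zero at the start; "torque": the same for the moment, N m; "width": finger opening in mm.
Only numpy, scipy, OpenCV 4.12 (cv2) and the standard library are available. Lean on these libraries where they do the work, as an engineer would, in place of code of your own. Each camera call takes 0.05 s, during which the arm holds its last target.

## Working session

There is one attempt and no reset: what is moved stays moved. The work goes in short steps, Python scripts to look and compute and a tool call to move; the robot and the scene stay as the last step left them, time stands still between calls to the robot, and variables do not carry over. Pictures are saved under pics/ and viewed, and the job is handed in when it is done.

Besides the shell and the picture viewer there is one more tool, called in YAML: its name, and indented under it one key for each argument. play_rows: Moves the arm, as the interface text tells. Its arguments: {"type":"object","properties":{"slide":{"type":"array"},"turn":{"type":"array"},"fingers":{"type":"array"}},"required":["slide","turn","fingers"]}

```bash
ls; mkdir -p pics
python3 - <<'E'
from cell import ctrl, vision
import cv2,numpy as np
print(ctrl.read_state())
for n in ("side","top"):
    im,d=vision.get_image(n); cv2.imwrite(f"pics/{n}0.png",im); np.save(f"{n}0.npy",d)
    print(n,vision.camera_params(n))
E
```

```text
pics
{'clock': 0.0, 'qpos': array([ 1.08922169,  0.62931574,  0.03842714,  1.51841135, -0.02701563,
        0.99631222, -0.01998661]), 'qd': array([ 0.00173066,  0.00095241, -0.00153219,  0.00116465, -0.00090572,
       -0.00135581, -0.00065266]), 'tau': array([ 3.50994460e-04, -5.63402367e+01,  1.22674081e+00, -1.93446833e+01,
        1.11081617e-02,  1.06173943e-02,  2.37528491e-05]), 'eef_pos': array([ 262.30866422, -594.0098102 ,  230.39466193]), 'tool_rot': array([-3.13966331e+00,  3.10817890e-06,  4.15790531e-01]), 'force': array([ 0.54259956, -1.1445896 ,  0.11947164]), 'torque': array([-0.00294673,  0.07367591,  0.04891854]), 'width': 85.14297889429879}
side {'fx': 440.17050874270905, 'fy': 440.17050874270905, 'cx': 324.50917593744, 'cy': 238.8502949724137, 'dist_coeffs': array([0.00972676, 0.        , 0.        , 0.        , 0.        ]), 'position': array([ 461.65224355, -510.49669374,  803.86559112]), 'rotation': array([ 0.68669333, -0.01104562, -0.08162723])}
top {'fx': 452.6791392637416, 'fy': 452.6791392637416, 'cx': 315.98014810208656, 'cy': 238.80375756412374, 'dist_coeffs': array([-0.04965944,  0.        ,  0.        ,  0.        ,  0.        ]), 'position': array([ 356.8354443 ,   70.03873063, 1169.24983337]), 'rotation': array([ 0.16183841, -0.00464602, -1.58789023])}
```

View pics/side0.png

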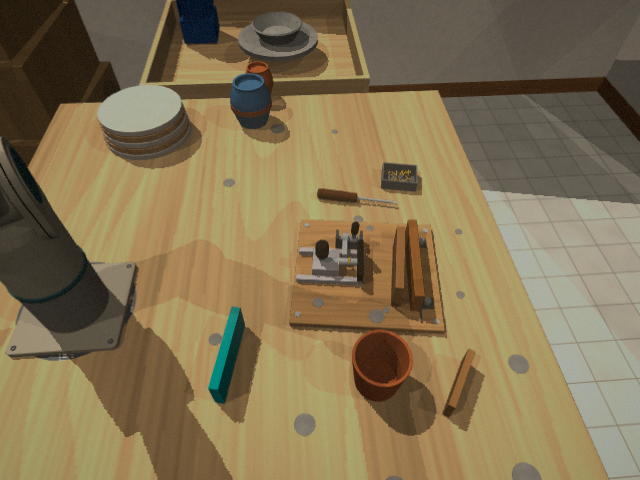

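View pics/top0.png

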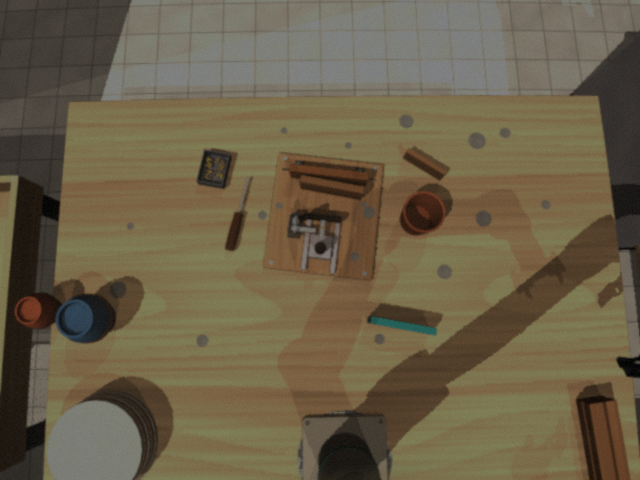

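The side view shows three board-like things: the board in the jig (400,265), a turquoise one (228,355) and a shorter loose one (460,382). The one in the jig is the larger non-turquoise board. The side view also shows the knob at about (322,248), the lever at (355,230) and the fence at (416,265).

```bash
cat > h.py <<'E'
import cv2,numpy as np
from scipy.spatial.transform import Rotation as Ro
from cell import ctrl, vision
P={n:vision.camera_params(n) for n in("side","top")}
def cam(n):
    p=P[n];K=np.array([[p['fx'],0,p['cx']],[0,p['fy'],p['cy']],[0,0,1]])
    R=Ro.from_euler('xyz',p['rotation']).as_matrix()@np.diag([1,-1,-1.])  # cv->world
    return K,p['dist_coeffs'],R,p['position']
def proj(n,X):
    K,D,R,t=cam(n); X=np.atleast_2d(np.array(X,float))
    return cv2.projectPoints(X,cv2.Rodrigues(R.T)[0],-R.T@t,K,D)[0][:,0]
def ray(n,uv):
    K,D,R,t=cam(n); q=cv2.undistortPoints(np.array([[uv]],float),K,D)[0,0]
    return t,R@np.array([q[0],q[1],1])
def atz(n,uv,z):
    t,r=ray(n,uv); return t+r*(z-t[2])/r[2]
def dep(n,uv,d):
    t,r=ray(n,uv); return t+r*d[int(round(uv[1])),int(round(uv[0]))]
def crop(im,x0,y0,x1,y1,s,f):
    c=cv2.resize(im[y0:y1,x0:x1],None,fx=s,fy=s,interpolation=cv2.INTER_CUBIC)
    cv2.imwrite(f,c)
E
python3 - <<'E'
from h import *
s=cv2.imread("pics/side0.png");t=cv2.imread("pics/top0.png")
crop(s,280,200,460,340,4.4,"pics/s0c.png"); crop(cv2.convertScaleAbs(t,alpha=1.8),250,140,400,290,4,"pics/t0c.png")
for n in P: print(n,cam(n)[2][:,2], proj(n,[[0,0,0]]))
E
```

```text
side [ 0.06020634  0.63117603 -0.77329944] [[ 78.36794113 307.17301611]]
top [ 0.16103095 -0.00733888 -0.98692207] [[344.79592251 458.66738469]]
```

View pics/s0c.png

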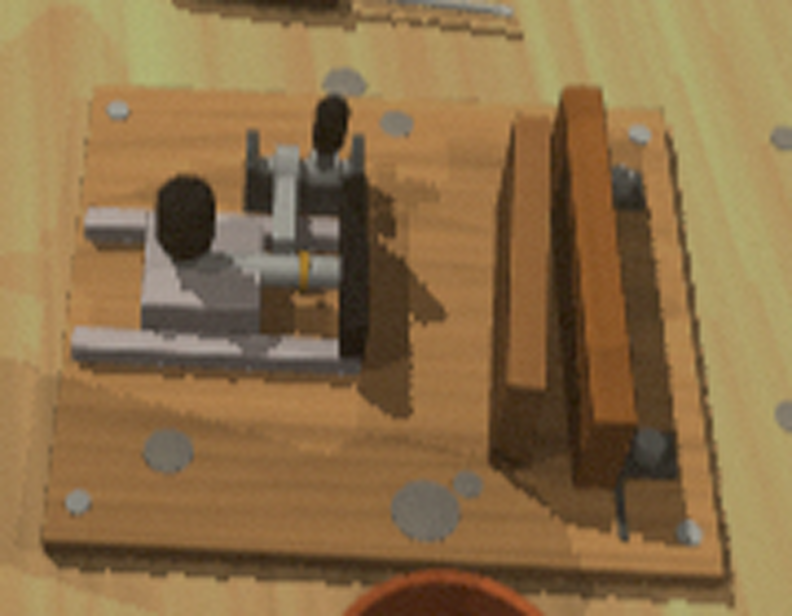

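View pics/t0c.png

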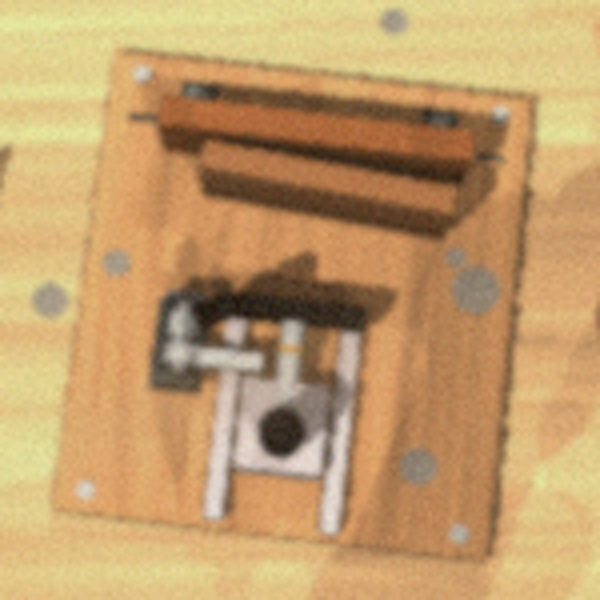

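```bash
cat >> h.py <<'E'
def jw(J,p):  # jig->world
    p=np.atleast_2d(p).astype(float); c,s=np.cos(J[2]),np.sin(J[2])
    return np.c_[J[0]+c*p[:,0]-s*p[:,1],J[1]+s*p[:,0]+c*p[:,1],p[:,2]]
E
python3 - <<'E'
from h import *
from scipy.optimize import least_squares
C=np.array([[165,140,16],[165,-140,16],[-145,-140,16],[-145,140,16.]])
sp=np.array([[665,108],[722,575],[45,540],[95,88]])/4.4+[280,200]   # +x+y,+x-y,-x-y,-x+y
tp=np.array([[125,50],[535,95],[490,558],[55,512]])/4.+[250,140]
f=lambda J:np.r_[(proj("side",jw(J,C))-sp).ravel(),(proj("top",jw(J,C))-tp).ravel()]
r=least_squares(f,[500,0,0]);J=r.x;print(J,r.fun.round(1))
for n,p in(("side",sp),("top",tp)):
    rr=least_squares(lambda J:(proj(n,jw(J,C))-p).ravel(),J);print(n,rr.x,rr.fun.round(1))
np.save("J.npy",J)
pts={"knobtop":[-88,0,100],"tip":[-20,35,119],"axis":[-20,70,36]}
for k,p in pts.items():
    print(k,jw(J,p)[0].round(1),(proj("side",jw(J,p))[0]-[280,200])*4.4,(proj("top",jw(J,p))[0]-[250,140])*4)
E
```

```text
[ 5.97825985e+02  3.90701821e+01 -1.33485498e-01] [ 0.1  0.7  1.6  1.1 -0.7  0.9 -0.1 -0.7 -2.1 -0.  -0.2  0.6 -0.1  0.8
 -0.4 -0.4]
side [ 5.97529628e+02  4.07435956e+01 -1.32642652e-01] [-0.2  0.1  1.3  0.3 -0.8  0.2 -0.3 -1.2]
top [ 5.98494086e+02  3.72246363e+01 -1.34521466e-01] [-1.4 -0.3  0.5  0.4  0.5  0.6  0.3 -0.8]
knobtop [510.6  50.8 100. ] [185.64469428 193.5598158 ] [283.46188133 429.13504424]
tip [582.7  76.4 119. ] [334.98301523 116.8635275 ] [238.40398264 304.9047459 ]
axis [587.3 111.1  36. ] [324.63776601 171.46010591] [185.14287993 325.98131077]
```

```bash
cat >> h.py <<'E'
def wj(J,w):
    w=np.atleast_2d(w).astype(float); c,s=np.cos(J[2]),np.sin(J[2]); d=w[:,:2]-J[:2]
    return np.c_[c*d[:,0]+s*d[:,1],-s*d[:,0]+c*d[:,1],w[:,2]]
def tool(goal,yaw=None,st=None):
    st=st or ctrl.read_state(); R=Ro.from_euler('xyz',st['tool_rot']).as_matrix()
    d=R.T@(np.array(goal)-st['eef_pos']); 
    dy=0 if yaw is None else -((yaw-st['tool_rot'][2]+np.pi)%(2*np.pi)-np.pi)
    return d.round(1),round(dy,3)
E
python3 - <<'E'
from h import *
J=np.load("J.npy")
S=lambda p:np.array(p)/4.4+[280,200]
T=lambda p:np.array(p)/4+[250,140]
def show(k,c,n,z): print(k,n,wj(J,atz(n,c,z)).round(1)[0])
for p in[(565,90),(603,90),(635,425),(590,425)]: show("fence",S(p),"side",76)
for p in[(163,97),(472,130),(470,158),(163,125)]: show("fence",T(p),"top",76)
for p in[(515,118),(550,118),(545,390),(508,388)]: show("board",S(p),"side",86)
for p in[(205,143),(465,184),(458,208),(203,168)]: show("board",T(p),"top",86)
for p in[(262,352),(262,370),(190,347)]: show("bar",T(p),"top",45)
for p in[(275,240),(297,240),(275,150),(298,150)]: show("bar",S(p),"side",45)
for p in[(345,200),(345,350),(367,350)]: show("pad",S(p),"side",61)
st=ctrl.read_state()
g=jw(J,[-14,2,200])[0]; print(g,tool(g,1.437))
E
```

```text
fence side [98.4 97.6 76. ]
fence side [117.6  98.8  76. ]
fence side [115.6 -99.   76. ]
fence side [  95.8 -100.2   76. ]
fence top [116.4  99.5  76. ]
fence top [117.9 -95.9  76. ]
fence top [ 99.5 -96.4  76. ]
fence top [98.2 97.2 76. ]
board side [70.4 68.5 86. ]
board side [87.6 69.5 86. ]
board side [ 75.2 -89.6  86. ]
board side [ 59.  -89.6  86. ]
board top [86.6 68.9 86. ]
board top [ 79.4 -94.1  86. ]
board top [ 63.6 -91.3  86. ]
board top [70.5 68.2 86. ]
bar top [-32.7  19.2  45. ]
bar top [-44.2  17.8  45. ]
bar top [-34.9  64.7  45. ]
bar side [-44.5  17.4  45. ]
bar side [-33.7  18.   45. ]
bar side [-46.   75.2  45. ]
bar side [-34.2  76.   45. ]
pad side [-11.2  31.9  61. ]
pad side [-10.9 -56.7  61. ]
pad side [ -0.8 -56.1  61. ]
[584.21670753  42.91564222 200.        ] (array([ 551.7, -452.7,   31.3]), np.float64(-1.021))
```

play_rows:
  slide:
    - [45, -37, 0]
    - [90, -74, 0]
    - [135, -111, 0]
    - [180, -148, 0]
    - [225, -185, 0]
  turn: [-0.1, -0.2, -0.3, -0.4, -0.5]
  fingers: [0, 0, 0, 0, 0]

```text
clock: 0.72
eef_pos: [394.0, -332.1, 230.7]
tool_rot: [-3.14, -0.001, 0.919]
force: [-0.1, -0.0, 0.6]
width: -0.2
```

```bash
python3 -c "
from h import *
J=np.load('J.npy');st=ctrl.read_state();print(st['clock'],st['eef_pos'],st['tool_rot'],st['qpos'],tool(jw(J,[-14,2,200])[0],1.437))"
```

```text
0.725 [ 394.00304697 -332.12684472  230.65862047] [-3.13998006e+00 -8.85458650e-04  9.19039550e-01] [ 0.72775651  0.43940678 -0.11524775  1.88636815  0.06561814  0.82103789
 -0.07321034] (array([413.5, -76.2,  31.1]), np.float64(-0.518))
```

play_rows:
  slide:
    - [55, -10, 0]
    - [110, -20, 0]
    - [165, -30, 0]
    - [220, -40, 0]
    - [275, -50, 0]
  turn: [-0.1, -0.2, -0.3, -0.4, -0.518]
  fingers: [0, 0, 0, 0, 0]

```text
clock: 1.35
eef_pos: [521.5, -81.6, 230.8]
tool_rot: [-3.14, -0.001, 1.441]
force: [0.2, 0.2, -0.0]
width: 0.3
```

```bash
python3 -c "
from h import *
J=np.load('J.npy');st=ctrl.read_state();print(st['clock'],st['eef_pos'],st['tool_rot'],st['qpos'],tool(jw(J,[-14,2,150])[0],1.437))"
```

```text
1.35 [521.51091714 -81.61373359 230.8373054 ] [-3.14036740e+00 -1.34506340e-03  1.44056434e+00] [ 0.2984588   0.46604134 -0.28241342  1.85108488  0.16575276  0.84846144
 -0.19570454] (array([131.5,  46.1,  81. ]), np.float64(0.004))
```

play_rows:
  slide:
    - [45, 16, 0]
    - [90, 31, 20]
    - [131, 46, 50]
    - [131, 46, 80]
    - [131, 46, 80]
  turn: [0, 0, 0, 0, 0]
  fingers: [0, 0, 0, 0, 0]

```text
clock: 1.98
eef_pos: [581.8, 42.4, 148.5]
tool_rot: [-3.134, 0.0, 1.442]
force: [-0.3, -0.2, 0.5]
width: 0.4
```

```bash
python3 -c "
from h import *
J=np.load('J.npy');st=ctrl.read_state();print(st['clock'],wj(J,st['eef_pos']),st['tool_rot'],tool(jw(J,[-14,2,85])[0],1.437))
im,d=vision.get_image('side');crop(im,270,150,450,340,4,'pics/s1.png')"
```

```text
1.975 [[-16.32528719   1.13870322 148.48151639]] [-3.13432673e+00  4.08535528e-04  1.44153235e+00] (array([ 0.9,  2.8, 63.5]), np.float64(0.005))
```

View pics/s1.png

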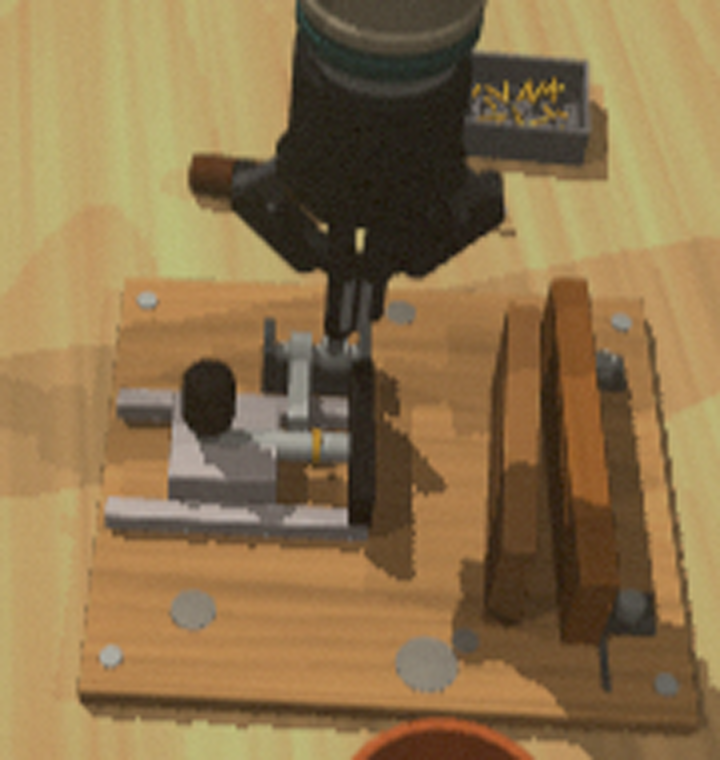

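The fingers hang above the pad, just inside the lever (crop 345,300), and everything is still undisturbed. I'll descend, then push outward.

play_rows:
  slide:
    - [0, 3, 20]
    - [0, 3, 42]
    - [0, 3, 64]
    - [0, 3, 64]
  turn: [0, 0, 0, 0]
  fingers: [0, 0, 0, 0]

```text
clock: 2.52
eef_pos: [584.8, 40.6, 84.9]
tool_rot: [-3.135, 0.001, 1.439]
force: [-0.6, -1.0, 0.3]
width: 0.0
```

play_rows:
  slide:
    - [10, 0, 0]
    - [20, 0, 0]
    - [30, 0, 0]
    - [40, 0, 0]
    - [50, 0, 0]
  turn: [0, 0, 0, 0, 0]
  fingers: [0, 0, 0, 0, 0]

```text
clock: 3.15
eef_pos: [591.7, 90.5, 85.2]
tool_rot: [-3.136, 0.001, 1.439]
force: [0.2, -2.7, 1.1]
width: 0.1
```

```bash
python3 -c "
from h import *
J=np.load('J.npy');st=ctrl.read_state();print(st['clock'],wj(J,st['eef_pos']),st['tool_rot'],tool(jw(J,[-14,104,85])[0],1.437))
im,d=vision.get_image('side');crop(im,270,150,450,340,4,'pics/s2.png')"
```

```text
3.15 [[-12.94860194  50.1797384   85.1992822 ]] [-3.13563298e+00  1.09993602e-03  1.43907776e+00] (array([53.8, -1. ,  0.1]), np.float64(0.002))
```

View pics/s2.png

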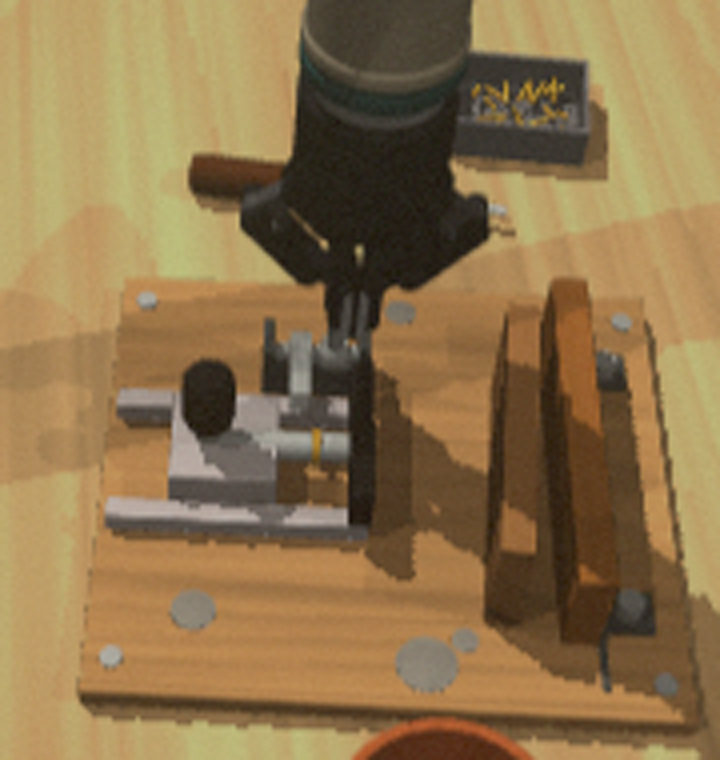

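The bar has begun to lift and the push takes about 2.7 N, so the lever is turning. Continuing.

play_rows:
  slide:
    - [10, -1, 0]
    - [20, -1, 0]
    - [30, -1, 0]
    - [40, -1, 0]
    - [50, -1, 0]
  turn: [0, 0, 0, 0, 0]
  fingers: [0, 0, 0, 0, 0]

```text
clock: 3.82
eef_pos: [597.1, 143.4, 85.1]
tool_rot: [-3.135, -0.001, 1.441]
force: [0.8, -3.4, 1.0]
width: -0.1
```

play_rows:
  slide:
    - [3, 0, 0]
    - [6, 0, 0]
    - [6, 0, 0]
  turn: [0, 0, 0]
  fingers: [0, 0, 0]

```text
clock: 4.2
eef_pos: [597.8, 150.1, 85.2]
tool_rot: [-3.135, -0.002, 1.441]
force: [0.6, 0.2, 0.5]
width: -0.0
```

```bash
python3 -c "
from h import *
J=np.load('J.npy');st=ctrl.read_state();print(st['clock'],wj(J,st['eef_pos']),st['force'])
im,d=vision.get_image('side');crop(im,270,150,450,340,4,'pics/s3.png')
im,d=vision.get_image('top');crop(cv2.convertScaleAbs(im,alpha=1.8),250,140,400,290,4,'pics/t3.png')"
```

```text
4.2 [[-14.75985777 110.03438065  85.18846404]] [0.56973617 0.22362997 0.51476645]
```

View pics/s3.png

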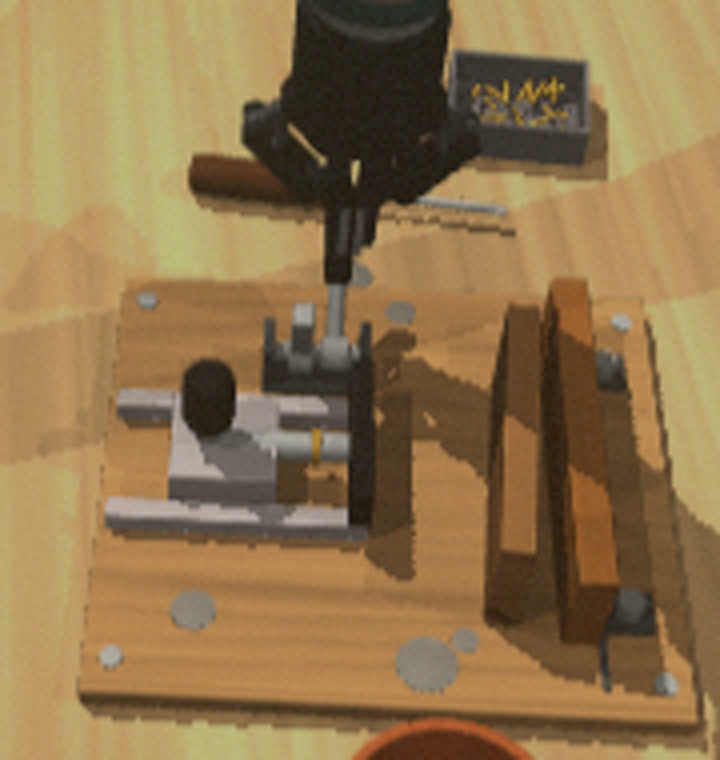

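play_rows:
  slide:
    - [3, 0, 0]
    - [6, 0, 0]
    - [6, 0, 0]
  turn: [0, 0, 0]
  fingers: [0, 0, 0]

```text
clock: 4.68
eef_pos: [598.5, 153.9, 85.2]
tool_rot: [-3.135, 0.001, 1.44]
force: [-1.0, -4.8, 2.3]
width: 0.1
```

play_rows:
  slide:
    - [3, 0, 0]
    - [6, 0, 0]
    - [6, 0, 0]
  turn: [0, 0, 0]
  fingers: [0, 0, 0]

```text
clock: 5.05
eef_pos: [598.6, 154.2, 85.0]
tool_rot: [-3.133, 0.009, 1.438]
force: [-2.2, -9.0, 3.8]
width: -0.1
```

```bash
python3 -c "
from h import *
J=np.load('J.npy');st=ctrl.read_state();print(st['clock'],wj(J,st['eef_pos']),st['force'])
"
```

```text
5.05 [[-14.55823412 114.22343229  85.0193263 ]] [-2.22858044 -9.04629712  3.77863856]
```

The lever is at its stop: no further motion, and the force rose to 9 N. Retreating.

play_rows:
  slide:
    - [-12, 0, 0]
    - [-20, 0, -40]
    - [-20, 0, -90]
    - [-20, -20, -110]
    - [-50, -50, -110]
  turn: [0, 0, 0, 0, 0]
  fingers: [0, 0, 0, 0, 1]

```text
clock: 5.68
eef_pos: [545.1, 115.8, 198.0]
tool_rot: [-3.139, 0.003, 1.442]
force: [-0.4, -0.8, -0.7]
width: 16.9
```

```bash
python3 -c "
from h import *
J=np.load('J.npy');st=ctrl.read_state();print(st['clock'],wj(J,st['eef_pos']),st['force'],st['tool_rot'])
im,d=vision.get_image('side');crop(im,270,150,450,340,4,'pics/s4.png')
for a in(0,0.9): print((proj('side',jw(J,[-20,70+90*np.sin(a),36+90*np.cos(a)]))-[270,150])*4)
print((proj('side',jw(J,[[-88,0,100],[-88,0,60],[-50,28,47],[-50,-28,47]]))-[270,150])*4)
"
```

```text
5.675 [[-62.48337267  69.00304369 197.99616473]] [-0.3940961  -0.76963508 -0.65841987] [-3.13865609  0.00347792  1.44153541]
[[345.84338728 247.19242552]]
[[342.52956716 196.80967862]]
[[208.7679039  375.96346891]
 [208.24099235 423.16402273]
 [280.56236136 400.0049639 ]
 [277.43434707 484.11280669]]
```

View pics/s4.png

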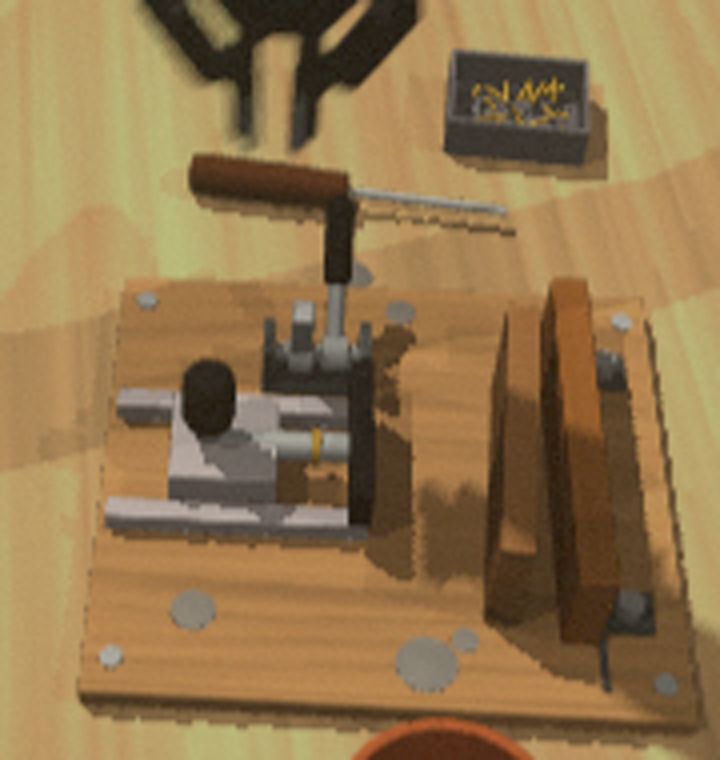

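The lever grip ends at (340,196), against (342,197) predicted for fully over. The knob matches travel ≈ 0. Next, above the knob.

```bash
python3 -c "
from h import *
J=np.load('J.npy');print(tool(jw(J,[-87,0,150])[0],1.437))
"
```

```text
(array([-60.6, -17.6,  47.4]), np.float64(0.0))
```

play_rows:
  slide:
    - [-30, -9, 0]
    - [-60, -17, 0]
    - [-60, -17, 25]
    - [-60, -17, 40]
    - [-60, -17, 40]
  turn: [0, 0, 0, 0, 0]
  fingers: [1, 1, 1, 1, 1]

```text
clock: 6.35
eef_pos: [511.8, 51.8, 156.3]
tool_rot: [-3.127, 0.012, 1.438]
force: [-0.4, 0.4, 0.5]
width: 85.0
```

```bash
python3 -c "
from h import *
J=np.load('J.npy');st=ctrl.read_state();print(st['clock'],wj(J,st['eef_pos']),st['force'],st['width'],tool(jw(J,[-87,0,66])[0],1.437))
im,d=vision.get_image('side');crop(im,270,150,450,340,4,'pics/s5.png')
im,d=vision.get_image('top');crop(cv2.convertScaleAbs(im,alpha=1.8),250,140,400,290,4,'pics/t5.png')
"
```

```text
6.35 [[-87.00877309   1.20113124 156.32987603]] [-0.3611386   0.42101995  0.46981999] 85.01456473510339 (array([-0.1,  1.4, 90.3]), np.float64(0.001))
```

View pics/s5.png

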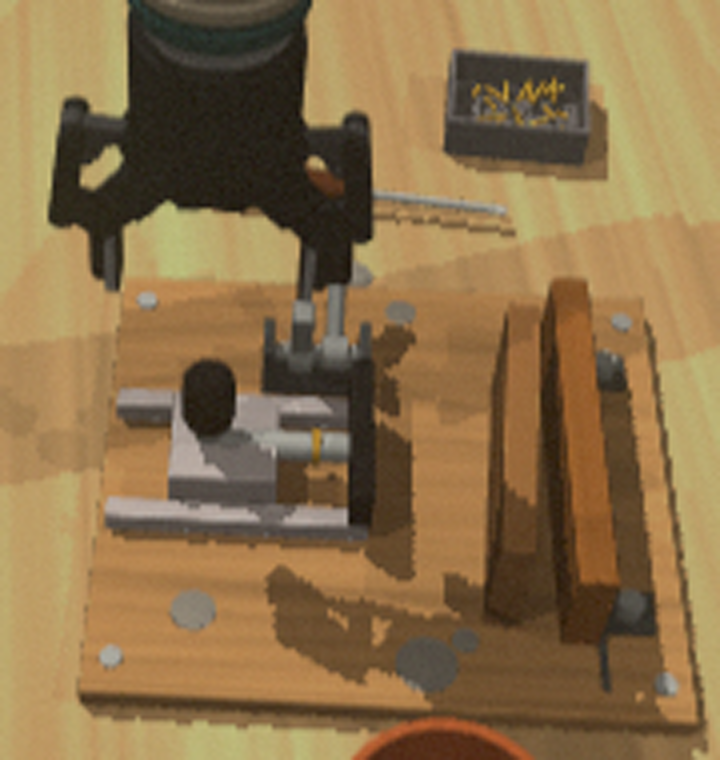

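The open fingers straddle the knob along x (tips at about (105,280) and (325,280), knob at (209,395)). Descending.

play_rows:
  slide:
    - [-1, 1, 20]
    - [-1, 1, 45]
    - [-1, 1, 70]
    - [-1, 1, 90]
    - [-1, 1, 90]
  turn: [0, 0, 0, 0, 0]
  fingers: [1, 1, 1, 1, 1]

```text
clock: 7.08
eef_pos: [512.0, 50.4, 67.0]
tool_rot: [-3.128, 0.012, 1.439]
force: [-1.1, -0.8, -0.2]
width: 85.5
```

play_rows:
  slide:
    - [0, 0, 0]
    - [0, 0, 0]
    - [0, 0, 0]
    - [0, 0, 0]
    - [0, 0, 0]
  turn: [0, 0, 0, 0, 0]
  fingers: [0.5, 0.4, 0.3, 0.2, 0.1]

```text
clock: 7.7
eef_pos: [512.7, 50.4, 67.9]
tool_rot: [-3.129, 0.012, 1.439]
force: [-1.2, -0.7, 5.5]
width: 26.4
```

```bash
python3 -c "
from h import *
J=np.load('J.npy');st=ctrl.read_state();print(st['clock'],wj(J,st['eef_pos']),st['force'],st['width'])
im,d=vision.get_image('side');crop(im,270,150,450,340,4,'pics/s6.png')
"
```

```text
7.7 [[-85.88068147  -0.10688964  67.86610206]] [-1.20484647 -0.71215062  5.49151847] 26.428684699162343
```

View pics/s6.png

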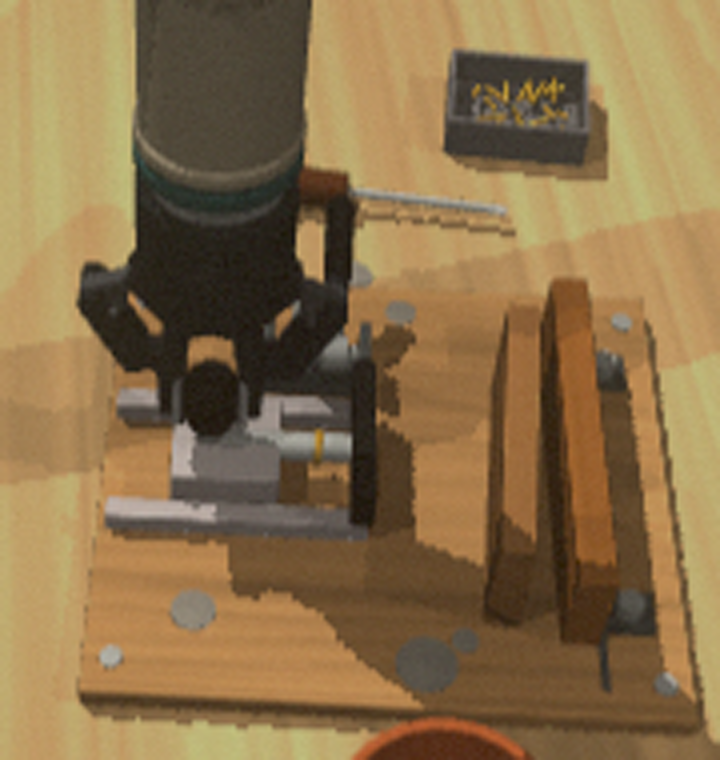

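Gripped at 26 mm on the knob. Pushing to just short of the board.

play_rows:
  slide:
    - [0, 8, 0]
    - [0, 18, 0]
    - [0, 28, 0]
    - [0, 38, 0]
    - [0, 46, 0]
  turn: [0, 0, 0, 0, 0]
  fingers: [0.1, 0.1, 0.1, 0.1, 0.1]

```text
clock: 8.38
eef_pos: [560.0, 44.0, 67.9]
tool_rot: [-3.131, 0.012, 1.439]
force: [-2.1, -0.8, 6.5]
width: 26.0
```

```bash
python3 -c "
from h import *
J=np.load('J.npy');st=ctrl.read_state();print(st['clock'],wj(J,st['eef_pos']),wj([0,0,J[2]],st['force']),st['width'])
im,d=vision.get_image('side');crop(im,270,150,450,340,4,'pics/s7.png')
"
```

```text
8.375 [[-38.13434573  -0.13206719  67.89447376]] [[-1.99537205 -1.04332063  6.47405501]] 25.985642965990284
```

View pics/s7.png

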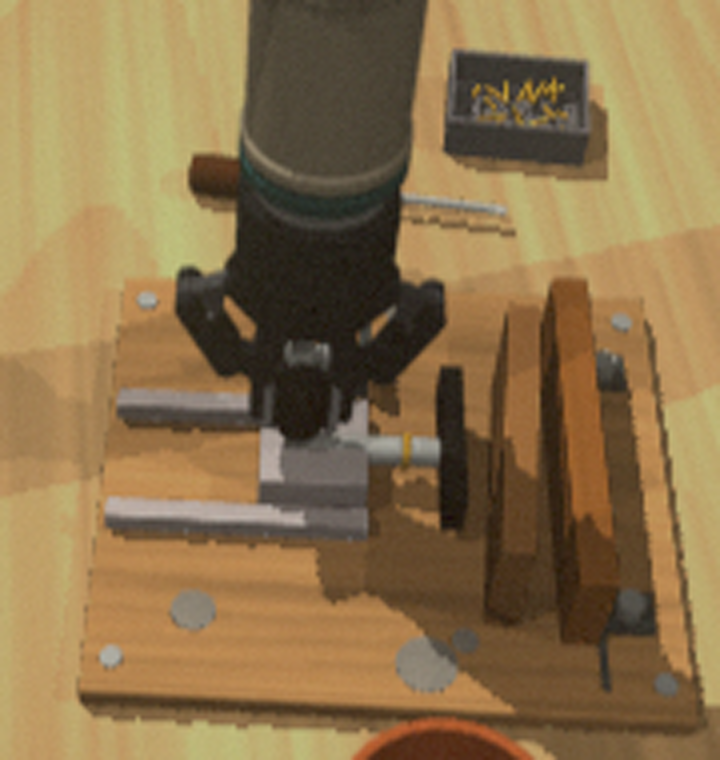

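The slide follows at travel ≈ 50, the lever stays over and the board is untouched. Now slowly.

play_rows:
  slide:
    - [0, 3, 0]
    - [0, 6, 0]
    - [0, 9, 0]
    - [0, 12, 0]
    - [0, 15, 0]
  turn: [0, 0, 0, 0, 0]
  fingers: [0.1, 0.1, 0.1, 0.1, 0.1]

```text
clock: 9.05
eef_pos: [576.5, 41.8, 67.9]
tool_rot: [-3.133, 0.011, 1.438]
force: [-2.4, -0.1, 5.2]
width: 26.0
```

play_rows:
  slide:
    - [0, 2, 0]
    - [0, 4, 0]
    - [0, 6, 0]
    - [0, 8, 0]
    - [0, 10, 0]
  turn: [0, 0, 0, 0, 0]
  fingers: [0.1, 0.1, 0.1, 0.1, 0.1]

```text
clock: 9.68
eef_pos: [586.5, 40.4, 67.9]
tool_rot: [-3.133, 0.011, 1.438]
force: [-1.0, -0.3, 5.5]
width: 25.9
```

```bash
cat > look.py <<'E'
from h import *
import sys
k=sys.argv[1]
J=np.load('J.npy');st=ctrl.read_state();print(st['clock'],wj(J,st['eef_pos']),wj([0,0,J[2]],st['force']),st['width'],st['tool_rot'])
a,d=vision.get_image('side');b,d=vision.get_image('top')
A=cv2.resize(a[200:310,320:440],None,fx=5,fy=5,interpolation=cv2.INTER_CUBIC);cv2.imwrite(f'pics/s{k}.png',A)
crop(cv2.convertScaleAbs(b,alpha=1.8),270,150,400,260,5,f'pics/t{k}.png')
E
python3 look.py 8
```

```text
9.675 [[-11.42596427  -0.14505039  67.89824283]] [[-0.91683466 -0.44695071  5.52398472]] 25.92909008577491 [-3.13284626  0.01135133  1.43830044]
```

View pics/s8.png

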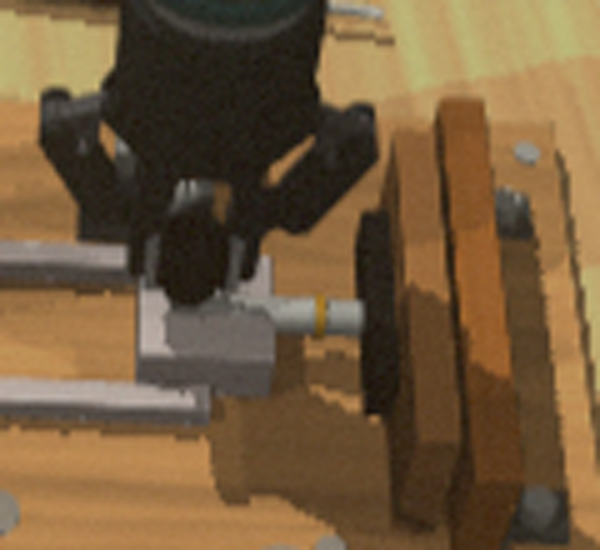

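View pics/t8.png

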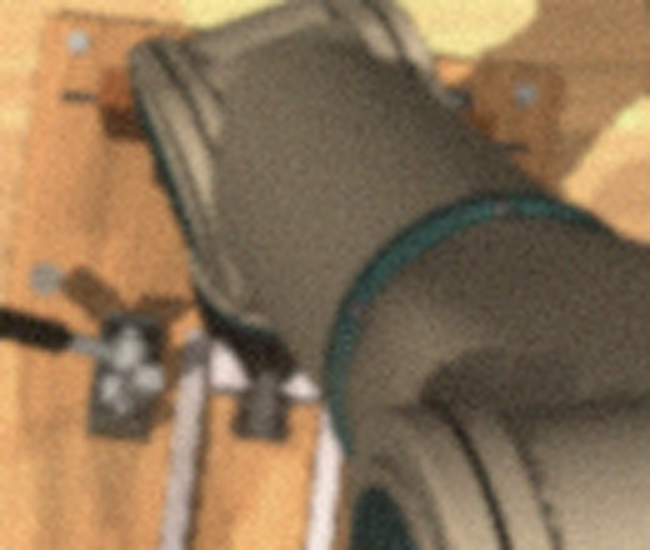

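The pad touches the board and is pushing it toward the fence (side view). Continuing slowly.

play_rows:
  slide:
    - [0, 1, 0]
    - [0, 3, 0]
    - [0, 4, 0]
    - [0, 5, 0]
    - [0, 6, 0]
  turn: [0, 0, 0, 0, 0]
  fingers: [0.1, 0.1, 0.1, 0.1, 0.1]

```text
clock: 10.4
eef_pos: [592.6, 39.6, 67.9]
tool_rot: [-3.133, 0.011, 1.438]
force: [-2.5, -0.4, 5.6]
width: 26.1
```

play_rows:
  slide:
    - [0, 1, 0]
    - [0, 2, 0]
    - [0, 3, 0]
    - [0, 4, 0]
    - [0, 5, 0]
  turn: [0, 0, 0, 0, 0]
  fingers: [0.1, 0.1, 0.1, 0.1, 0.1]

```text
clock: 11.02
eef_pos: [596.4, 39.1, 67.9]
tool_rot: [-3.131, 0.012, 1.438]
force: [-4.6, 0.8, 7.6]
width: 26.2
```

```bash
python3 look.py 9
```

```text
11.025 [[-1.45741356 -0.15147474 67.86216499]] [[-4.66685282  0.14026504  7.57888026]] 26.207043933937538 [-3.1306754   0.01181895  1.43846864]
```

View pics/s9.png

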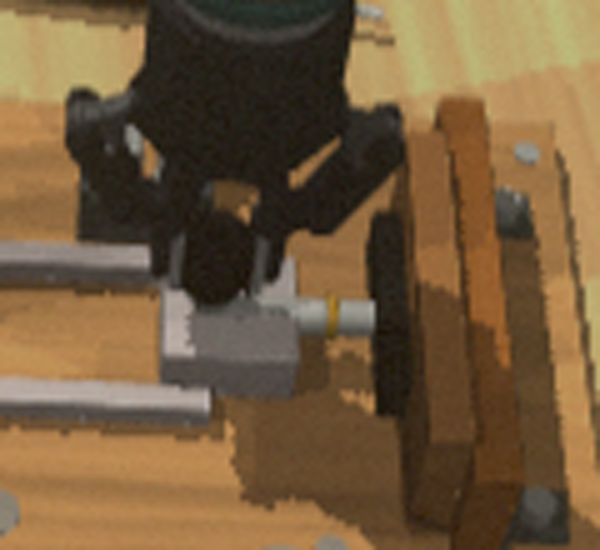

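The board looks seated and the spring is starting to compress: ring gap about 13 mm, force about 4.7 N.

play_rows:
  slide:
    - [0, 2, 0]
    - [0, 4, 0]
    - [0, 6, 0]
    - [0, 8, 0]
    - [0, 8, 0]
  turn: [0, 0, 0, 0, 0]
  fingers: [0.1, 0.1, 0.1, 0.1, 0.1]

```text
clock: 11.75
eef_pos: [602.2, 38.3, 67.9]
tool_rot: [-3.127, 0.013, 1.439]
force: [-7.0, -0.1, 9.9]
width: 26.1
```

```bash
python3 look.py 10
```

```text
11.75 [[ 4.44070266 -0.17109735 67.86848421]] [[-6.89116676 -1.01973374  9.9103522 ]] 26.142942884091656 [-3.12670528  0.01261056  1.43874511]
```

View pics/s10.png

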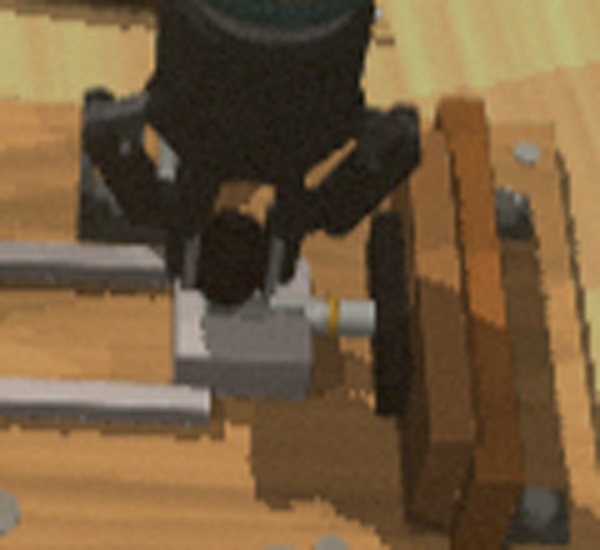

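play_rows:
  slide:
    - [0, 2, 0]
    - [0, 4, 0]
    - [0, 6, 0]
    - [0, 8, 0]
    - [0, 8, 0]
  turn: [0, 0, 0, 0, 0]
  fingers: [0.1, 0.1, 0.1, 0.1, 0.1]

```text
clock: 12.48
eef_pos: [606.9, 37.6, 67.9]
tool_rot: [-3.121, 0.014, 1.439]
force: [-9.2, 1.2, 12.5]
width: 25.6
```

```bash
cat > avg.py <<'E'
from h import *
J=np.load('J.npy');F=[]
for i in range(6):
    vision.get_image('side');F.append(wj([0,0,J[2]],ctrl.read_state()['force'])[0])
print(np.mean(F,0),np.std(F,0))
E
python3 look.py 11; python3 avg.py
```

```text
12.475 [[ 9.19997143 -0.2028696  67.89111956]] [[-9.25961796 -0.02166003 12.50060438]] 25.64223539889255 [-3.12075856  0.01382019  1.43928637]
[-9.82324851 -0.62540232 11.57828612] [0.37837257 0.40920443 0.5590741 ]
```

View pics/s11.png

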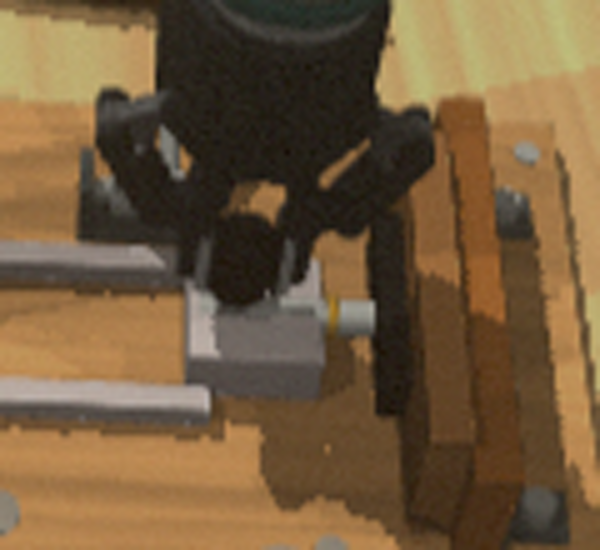

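Ring gap is about 2–3 mm and the force about 10 N. The command has to include the arm's sag of about 3.5 mm, so a small step more.

play_rows:
  slide:
    - [0, 4, 0]
    - [0, 5, 0]
    - [0, 6, 0]
    - [0, 6, 0]
    - [0, 6, 0]
  turn: [0, 0, 0, 0, 0]
  fingers: [0.1, 0.1, 0.1, 0.1, 0.1]

```text
clock: 13.5
eef_pos: [609.1, 37.3, 67.9]
tool_rot: [-3.114, 0.015, 1.44]
force: [-11.3, 0.9, 12.8]
width: 26.1
```

```bash
python3 look.py 12; python3 avg.py; python3 -c "
import cv2
a=cv2.imread('pics/s12.png')
cv2.imwrite('pics/s12r.png',cv2.resize(a[180:460,150:550],None,fx=2,fy=2))"
```

```text
13.5 [[11.37325445 -0.20956374 67.89549214]] [[-11.30531668  -0.59424196  12.79532982]] 26.123975032533917 [-3.11397298  0.01515548  1.44002999]
[-11.7084596   -0.86341308  12.9832682 ] [0.44413824 0.59909926 0.58801108]
```

View pics/s12r.png

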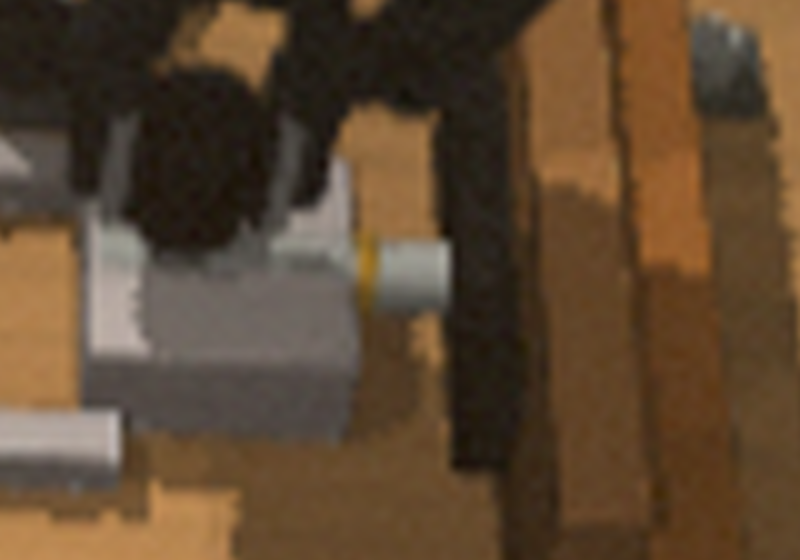

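play_rows:
  slide:
    - [0, 4, 0]
    - [0, 4.6, 0]
    - [0, 4.6, 0]
    - [0, 4.6, 0]
  turn: [0, 0, 0, 0]
  fingers: [0.1, 0.1, 0.1, 0.1]

```text
clock: 14.4
eef_pos: [609.9, 37.2, 67.9]
tool_rot: [-3.107, 0.016, 1.441]
force: [-12.4, 1.1, 12.2]
width: 26.0
```

```bash
python3 look.py 13; python3 avg.py
python3 - <<'E'
from h import *
a=cv2.imread('pics/s13.png')
cv2.imwrite('pics/s13r.png',cv2.resize(a[180:460,150:550],None,fx=2,fy=2))
J=np.load('J.npy')
# predicted seated board top corners, in s13.png pixels
for fx in(96.5,98.2): print((proj('side',jw(J,[[fx-18,68,86],[fx,68,86],[fx,-92,86],[fx-18,-92,86],[fx,99,76],[fx,-99,76]]))-[320,200])*5)
E
```

```text
14.4 [[12.24146008 -0.22601286 67.91858662]] [[-12.46187228  -0.53125592  12.17459049]] 25.998870113108424 [-3.10732696  0.01645543  1.44080419]
[-11.89060817  -0.91744469  12.70704237] [0.65646224 0.53054505 0.72970634]
[[404.10862993 135.8222882 ]
 [445.92614234 137.75348957]
 [475.03327357 451.13965171]
 [428.20031481 448.79077764]
 [437.44595215  99.74681646]
 [472.07347317 480.47400407]]
[[408.05605988 136.0046098 ]
 [449.87800987 137.93596572]
 [479.4594914  451.361752  ]
 [432.62087762 449.01239986]
 [441.2867472   99.9223465 ]
 [476.48251071 480.69690864]]
```

View pics/s13r.png

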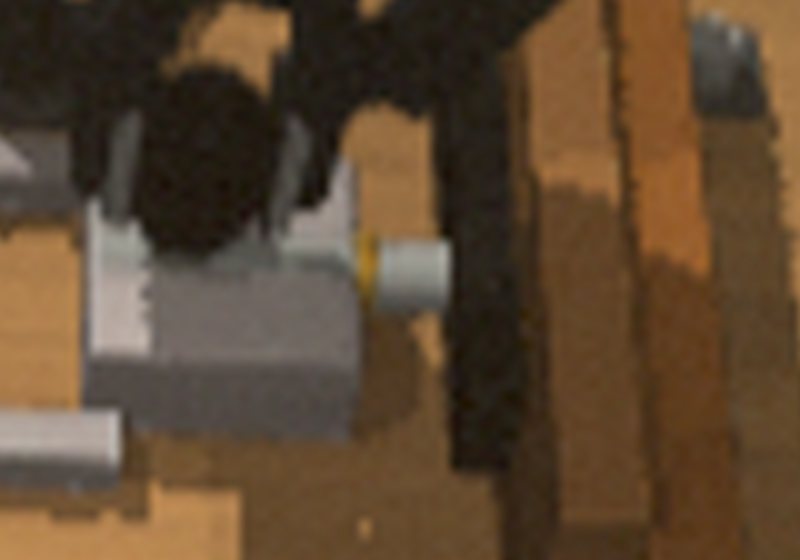

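View pics/s13.png

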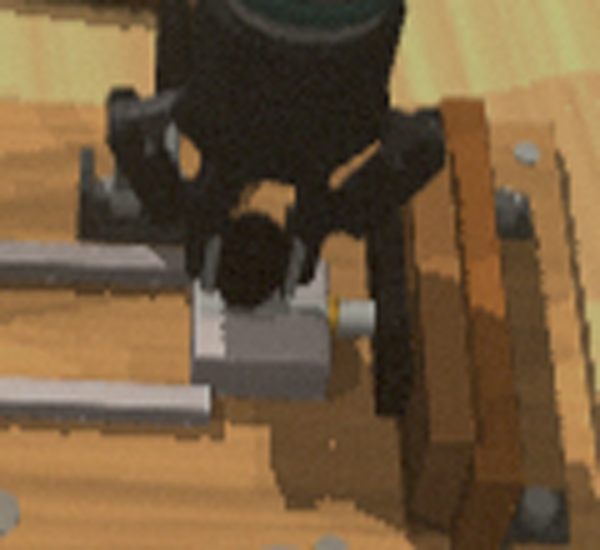

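View pics/t13.png

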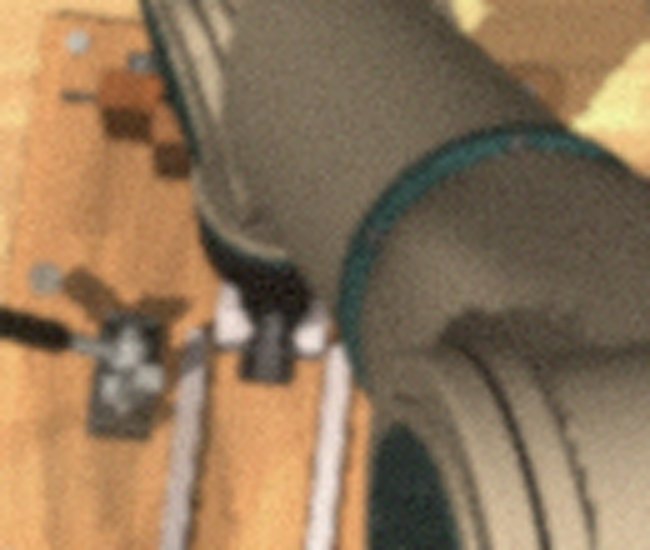

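The ring is at the block face (about 355 in the enlarged crop) and the force is 12 N. I'll check squareness more closely with averaged frames.

Run:
```python
from h import *
J=np.load('J.npy')
im=np.mean([vision.get_image('side')[0].astype(float) for _ in range(8)],0)
np.save('m.npy',im); crop(im.astype(np.uint8),385,225,435,310,9,'pics/m.png')
s0=cv2.imread('pics/side0.png')
crop(s0,385,225,435,310,9,'pics/m0.png')
a=cv2.imread('pics/m.png');b=cv2.imread('pics/m0.png');a=cv2.convertScaleAbs(a,alpha=1.5);b=cv2.convertScaleAbs(b,alpha=1.5)
v=np.hstack([a,b]);print(v.shape);cv2.imwrite('pics/mm.png',v[:600])
cv2.imwrite('pics/mm.png',cv2.resize(v,None,fx=.78,fy=.78))
st=ctrl.read_state();print(st['clock'],st['force'])
```

```text
(765, 900, 3)
15.2 [-12.02906938   1.07984519  13.15386203]
```

View pics/mm.png

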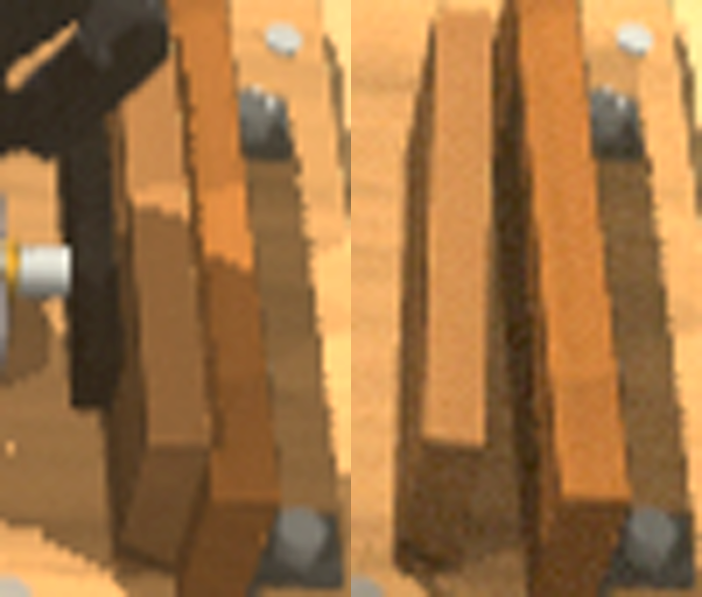

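Run:
```python
from h import *
J=np.load('J.npy')
m=np.load('m.npy').mean(2); o=cv2.imread('pics/side0.png').astype(float).mean(2)
for r in range(228,312,4):
    print(r,'now',m[r-1:r+2].mean(0)[402:424].round().astype(int)) 
print()
for r in range(228,312,8):
    print(r,'old',o[r-1:r+2].mean(0)[402:424].round().astype(int)) 
X=lambda z,fx:jw(J,[[fx,y,z] for y in np.linspace(99,-99,12)])
print(np.c_[proj('side',X(76,98)),proj('side',X(86,98))].round(1))
```

```text
228 now [ 38  37  34  36  37  38  44  75  83  85  87  88  89  89  86  85 120 122
 123 122 124 132]
232 now [ 29  30  30  32  31  31  38  82  53  85  86  88  88  88  88  86 111 116
 116 117 116 112]
236 now [ 30  30  38  55  75  90  93  95  53  56  84  87  89  87  88  89  83 110
 110 119 116 114]
240 now [ 71  92  95  94  94  93  93  92  79  53  73  84  87  87  87  85  81  78
  80  80  80 106]
244 now [56 94 95 94 93 94 92 93 93 51 73 83 86 88 87 86 89 58 59 59 60 48]
248 now [52 95 94 93 94 93 93 93 92 58 63 82 83 85 86 85 83 75 60 59 58 57]
252 now [ 55  82 102 102 106 106 106 106 103  99  54  82  89  92  92  96  96  96
  60  65  66  64]
256 now [63 46 68 67 67 68 73 73 73 86 49 70 93 96 98 98 97 97 73 71 71 71]
260 now [44 40 66 67 68 68 68 67 68 67 56 51 87 88 90 97 97 97 94 65 68 69]
264 now [42 42 61 68 67 67 68 67 67 67 72 52 52 59 61 62 63 68 67 60 65 66]
268 now [41 43 46 68 67 67 68 68 67 68 68 51 51 61 61 62 63 62 62 64 61 64]
272 now [33 43 39 67 67 67 67 67 67 67 67 61 52 58 60 62 63 62 62 63 57 64]
276 now [32 42 42 62 67 67 68 67 67 67 67 67 51 51 60 62 62 63 62 62 60 6
[... 1164 characters left out ...]
33 36 33 53 52 88 90 90 87 87 88 90 88 88 75 64]
284 old [ 96 100  57  52  54  55  33  32  32  43  50  45  87  82  84  82  82  82
  82  83  85  65]
292 old [47 52 53 52 53 53 45 34 28 36 53 53 58 87 89 85 84 86 87 87 84 86]
300 old [46 43 48 48 45 48 48 38 35 37 53 48 46 43 43 42 44 42 43 44 48 42]
308 old [68 69 68 66 67 64 66 64 40 40 41 42 45 44 45 42 46 44 41 42 48 50]
[[408.2 220.  408.9 217. ]
 [408.7 226.1 409.5 223.1]
 [409.3 232.3 410.  229.3]
 [409.9 238.7 410.7 235.8]
 [410.5 245.3 411.3 242.3]
 [411.1 252.  411.9 249.1]
 [411.8 258.9 412.6 256. ]
 [412.4 266.  413.2 263.1]
 [413.1 273.2 413.9 270.4]
 [413.8 280.7 414.6 277.8]
 [414.5 288.3 415.3 285.5]
 [415.2 296.1 416.1 293.4]]
```

Board edge minus fence edge is a uniform 0.7–1.0 px along the length, close to the roughly 1 px expected when seated. So the board is square and flat, the force is steady at about 12 N, and the ring is at the block. Handing in.

```bash
python3 -c "
from cell import ctrl
s=ctrl.read_state();print(s['clock'],s['eef_pos'],s['force'],s['width']);print(ctrl.finish_job())"
```

```text
15.2 [609.92953648  37.19143215  67.93173276] [-12.02906938   1.07984519  13.15386203] 25.9077726936475
the job is handed in; nothing more can be done
None
```

The job is handed in at 15.2 s. The board is against the fence, and the robot is still gripping the slide's knob and pressing with about 12 N.

I pushed the cam lever outward with the shut fingers until it stopped moving and the force rose to 9 N. I then gripped the knob and moved the slide forward slowly until the pad had seated the board and the spring was compressed.

**Last checks:**
- **Lever:** the side view shows its tip within about a pixel of where it should be when fully over.
- **Force:** it averaged 11.9 N along the push direction and stayed steady; at hand-in it read about 12 N. The slide's 1 N friction makes the spring force itself uncertain by about 1 N.
- **Ring:** in the enlarged crop it is at the front face of the block, to within about 0.5 mm.
- **Board:** its edge runs parallel to the fence within about 0.2 px. My first reading of that edge by eye suggested a slight skew of about 0.02 rad, but the averaged pixel profile did not support it.
- **Clearances:** I worked out from the geometry that the gripper is clear of the board. I did not move or touch the pot, screwdriver or tray.

**Other readings:** there is also about 13 N of vertical force between the fingers and the knob. The top view was mostly blocked by the arm, so the final board check rests on the side camera.

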